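# Clamp the square-footed casting in the crank vice

## Task

Stand the square-footed casting on the bed of the crank vice, squarely and touching the middle of the fixed jaw, let go of it, then clamp it: grip the loose sleeve of the crank, lift it to free its lock, and keep it held up without letting go while you wind clockwise until the casting is pinched against the fixed jaw and the jaw's sprung pad is pressed in about half-way. Do not bottom the sprung pad, then let the sleeve drop and leave the crank alone. Leave everything else on the bench where it stands.

Things in the scene. Friction and masses are not known exactly. Their poses are not given: they have to be found in the camera images.
- square_casting: Bare aluminium casting, about 0.24 kg: a square foot 44 x 44 mm and 30 mm high, on it a round neck 28 mm in diameter whose top is 76 mm above the underside. Origin: centre of the underside, z up, x and y square to the foot's sides. Two other castings with the same neck stand about; theirs are round feet.
- round_casting: Bystander: the same neck on a round foot 52 mm across; origin centre of the underside. Not to be moved.
- slim_casting: Bystander: the same neck on a round foot 36 mm across; origin centre of the underside. Not to be moved.
- mug: Bystander: white mug, 80 mm across, 90 mm high; origin centre of the underside.
- paint_jar: Bystander: jar 60 mm across, 70 mm high; origin centre of the underside.
- wrench: Bystander: a wrench lying on the bench.
- screwdriver: Bystander: a screwdriver lying on the bench.
- vice: The crank vice, bolted down: a dark steel bed 120 mm (x) by 340 mm (y), its flat top 16 mm above the bench. Origin: centre of its underside; y runs along the clamping line from the crank end (-y) to the fixed jaw (+y). At y = -115 mm stands the crank post, a grey box 84 x 84 mm, with its dial disc 124 mm across and 88 mm high.
- stop_jaw: The fixed steel jaw, 70 mm wide, 30 mm thick, top 52 mm above the bench. Origin: middle of its clamping face at the level of the bed's top; the face looks to the vice's -y, towards the moving jaw with its black sprung pad (64 mm wide, top 51 mm above the bench). The gap from pad to this face is at first 62 to 98 mm; it differs from start to start and is not measured.
- seat (a point): Point on the bed's top where the centre of the casting's underside lies when its foot touches the fixed jaw in the middle (22 mm from the face). Axes as the vice. Up to 14 mm off sideways (x) is fine; along y the foot must touch the fixed jaw before winding begins (a gap of 4 mm at most), its sides parallel to the vice's axes. Push the foot on the jaw with a few newtons only; over 25 N spoils it.
- crank_axis (a point): Point on the crank's upright axis at the level of the dial, 88 mm above the bench. The crank arm is flat, 50 mm from this axis to the sleeve's axis, top 100 mm above the bench; the cap of the hub ends 105 mm above the bench.
- sleeve_mid (a point): Point on the axis of the crank's upright wooden grip sleeve, 30 mm above its lower end, 27 mm below its top, 135 mm above the bench while down. Sleeve: 24 mm in diameter, 57 mm long. It spins freely on its upright pin, so it need not be turned with the crank. The crank may stand at any angle at the start.
- lift (a joint): How far the sleeve is lifted on its pin, m: 0 down (lock pin in the dial), at most 0.014. Spring and weight pull it down with 3.3 N plus 0.15 N per mm. It must stay lifted by more than 3 mm from the first 0.25 rad of winding until the casting is clamped; 8 mm is a good height.
- winder (a joint): How far the crank is wound, rad: 0 at the start, grows clockwise seen from above, at most 8.2; the jaw closes 10 mm per rad. Dry friction (0.26 N m, about 5 N along the circle at the sleeve) holds it where it is left. Pinching the casting adds the pad's spring: 2 N at the sleeve as the pad starts to yield (10 N), 3.2 N half-way in (16 N, 6 mm); it bottoms at 12 mm (22 N).
Mind the look-alikes: they are no part of the job. Leave any pink or red look-alike of the square_casting alone.

How it is judged:
By the outcome, as a careful person would: the job done as asked, in the order asked, and still so for the second after the job is handed in, with the robot touching nothing.
It also fails if it takes over 72 s, if anything falls off the work surface, if the arm or the gripper's body presses on something with over 40 N, if the wrist force passes 120 N, or if a joint passes its speed limit or range.

## Robot

A 7-joint arm with a two-finger parallel gripper is mounted at the origin on the work surface. World frame = base frame: x ahead of the robot, y to its left, z up, the work surface at z = 0. Lengths are in m, angles in rad, forces in N, time in s.
With the tool pointing down it reaches from about 0.4 to 0.85 m from the base axis. Payload 10.4 kg.
Tool frame: the origin (TCP) lies midway between the tips of the shut fingers; the grasp point (between the pads) lies 19 mm behind it; z points along the fingers, y is the line along which they close (so a half turn about z gives the same grasp; the last joint's range is limited). The gripper opens to 85 mm and grips with 20 to 120 N. Pads are 22 mm wide; open, the fingers measure 114 mm over their backs; the gripper's body (76 mm by 85 mm) begins 54 mm behind the grasp point. The pads swing forward as they close: fully open they stand 13 mm farther back than shut.
Start: joints at [1.127, 0.332, -0.065, 1.46, 0.022, 1.35, -0.088], TCP at [0.255, -0.57, 0.231] pointing down, gripper open.
Joint ranges: [-2.6, 2.6], [-0.5, 2.12], [-1.47, 1.34], [0.16, 2.42], [-1.27, 4.41], [0.06, 2.06], [-2.6, 2.6]. Speed limits (rad/s): [2.22, 2.22, 2.79, 2.79, 3.14, 3.14, 3.14].

## Interface

Orientations are given as a unit quaternion [x, y, z, w].
In Python, from workcell import get_obs, camera, camera_params, hand_in gives the robot as it stands.
- The arm moves only by the tool carry_out, never from a script. Its argument "commands" is a list that holds one entry, the list of rows, each a list of 6 numbers: the shift along the tool's x, y, z in units of 40 mm (1.0 is 40 mm), then the turn, a rotation vector about the tool's x, y, z in units of 6 degrees (1.0 is 6 degrees). In form: [[[x, y, z, ax, ay, az], ...]]. A call has 1 to 20 rows; each row shifts and turns the commanded pose from where the row before left it, along the tool's axes as they then stand; what a row does not reach is not made up. A row lasts 1/12 s, in which the tool goes at most 41.7 mm and 7.16 degrees, less where a joint would pass 70% of its speed; a pose out of reach is approached as far as the arm can. A call is refused whole if a number of a shift passes 1 or a number of a turn 1, either way. A call with a gripper value outside its range is refused whole. "hand" is the closure, from -1 (fully open) to 1 (shut), set as the call begins (left out, the last holds). The fingers move at their own pace and stop on an object; "force" is the grip in N (left out, the last holds). Time passes only in rows, so rows that do not move let the fingers close. It gives the time, the measured TCP pose, the force, the opening and the grip force at its end, in the units of the state.
- get_obs(): the state, without advancing time (a new reading comes with each control period).
- camera(name): name is "side" or "top" or "wrist"; returns the picture (400x640x3 uint8, red, green, blue); there is no depth.
- camera_params(name): a dict with "mtx" (3x3 intrinsics, pixels), "R" (3x3) and "t" (3): a world point X has camera coordinates R X + t. Camera axes: x right, y down, z forward; pixel columns grow to the right and rows downward; lengths in m; the calibration is good to about 2 mm. A picture is of the moment at which its call begins: read the wrist's pose just before it. camera_params takes no time and is no camera call; for the wrist camera it gives the pose at the moment of the call.
- hand_in(): hands the job in; it is judged then, once.
The state is a dict: "clock": time; "joint_pos": joint angles; "joint_velocities": joint speeds; "tau": joint torques, N m; "position": TCP position; "ee_rot": TCP orientation; "ft_force": force on the tool from outside, world axes, zero at the start; "torque": the same for the moment, N m; "grip_width": opening from 0.0 (shut) to 1.0 (fully open); "grasp_force": force on a finger pad.
Only numpy, scipy, OpenCV 4.12 (cv2) and the standard library are available. Lean on these libraries where they do the work, as an engineer would, in place of code of your own. Each camera call takes 0.05 s, during which the arm holds its last target. There are 200 camera calls.

## Working session

There is one attempt and no reset: what is moved stays moved. The work goes in short steps, Python scripts to look and compute and a tool call to move; the robot and the scene stay as the last step left them, time stands still between calls to the robot, and variables do not carry over. Pictures are saved under pics/ and viewed, at most 10 in all, crops included, and the job is handed in when it is done.

Besides the shell and the picture viewer there is one more tool, called by a JSON object that holds its "api" and its "payload". carry_out: Moves the arm, as the interface text tells. Its arguments: {"type":"object","properties":{"commands":{"type":"array"},"hand":{"type":"number"},"force":{"type":"number"}},"required":["commands"]}

```bash
mkdir -p pics; python3 - <<'E'
from workcell import *
import cv2,json
o=get_obs();print(o)
for n in("top","side"):
    p=camera_params(n);print(n,p)
    cv2.imwrite(f"pics/{n}0.png",camera(n)[:,:,::-1])
E
```

```text
{'clock': 0.0, 'joint_pos': array([ 1.12742836,  0.33291177, -0.06470859,  1.46094601,  0.02160376,
        1.34992972, -0.08849271]), 'joint_velocities': array([ 3.65542680e-04, -9.46608713e-05, -8.82829517e-04, -3.04241219e-04,
       -1.43377103e-04,  1.01748452e-03, -4.54196479e-04]), 'tau': array([ 4.09001022e-04, -6.25449300e+01,  4.89083177e-02, -3.91602731e+01,
        1.61320885e-02,  1.00248758e-02, -2.97066435e-06]), 'position': array([ 0.25512698, -0.57013033,  0.23048882]), 'ee_rot': array([ 9.77946625e-01,  2.08853627e-01, -1.91102916e-04, -7.24765032e-04]), 'ft_force': array([ 0.09127694, -0.94138545, -0.1997484 ]), 'torque': array([-0.04849975,  0.00802684, -0.02615035]), 'grasp_force': 0.0, 'grip_width': 0.9976252511728718}
top {'mtx': array([[488.56686122,   0.        , 331.70313229],
       [  0.        , 488.56686122, 194.77123575],
       [  0.        ,   0.        ,   1.        ]]), 'R': array([[-0.02583061, -0.99961055,  0.01056092],
       [-0.9918636 ,  0.0243102 , -0.12496245],
       [ 0.12465704, -0.01370285, -0.99210526]]), 't': array([-0.03115384,  0.58625885,  1.26889848])}
side {'mtx': array([[515.72185811,   0.        , 321.06780682],
       [  0.        , 515.72185811, 208.50131278],
       [  0.        ,   0.        ,   1.        ]]), 'R': array([[ 0.98671799, -0.16225042, -0.00790028],
       [-0.11178029, -0.64288965, -0.75775858],
       [ 0.11786764,  0.74857712, -0.65248718]]), 't': array([-0.53624506,  0.11995555,  1.37832647])}
```

View pics/top0.png

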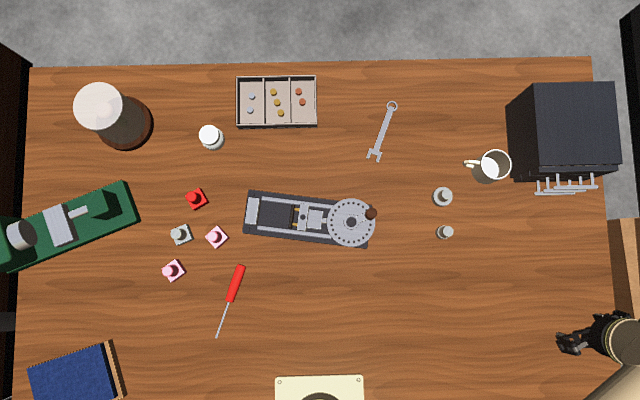

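View pics/side0.png

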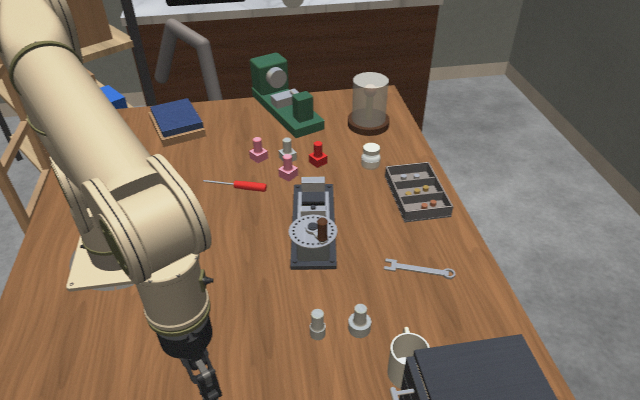

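Candidates for the square casting, by pixel in the top view: grey square (180,235), pinks (216,237) and (173,271), red (196,199), and grey round feet (443,196) and (445,232). I choose the grey one at (180,235). The vice's fixed jaw is at about (252,208) and the crank sleeve at about (371,213). I'll check this in a close crop.

```bash
cat > h.py <<'E'
from workcell import *
import numpy as np, cv2
from scipy.spatial.transform import Rotation as Rot
def w(n,u,v,z,p=None):
    p=p or camera_params(n)
    R,t=p["R"],p["t"]; d=R.T@np.linalg.inv(p["mtx"])@[u,v,1]; c=-R.T@t
    return c+d*(z-c[2])/d[2]
def px(n,X,p=None):
    p=p or camera_params(n); q=p["mtx"]@(p["R"]@np.array(X)+p["t"]); return q[:2]/q[2]
E
python3 - <<'E'
from h import *
t=cv2.imread("pics/top0.png")
a=cv2.resize(t[180:255,155:235],None,fx=5,fy=5,interpolation=cv2.INTER_CUBIC)
a=cv2.copyMakeBorder(a,0,0,0,400,cv2.BORDER_CONSTANT)
s=cv2.imread("pics/side0.png")[130:180,270:320]
b=cv2.resize(s,(375,375),interpolation=cv2.INTER_CUBIC); a[:375,410:785]=b
c=cv2.resize(t[185:255,240:380],(448,224),interpolation=cv2.INTER_CUBIC)
o=np.zeros((600,800,3),np.uint8);o[:375]=a;o[376:600,:448]=c
cv2.imwrite("pics/crop1.png",o)
print("cast",w("top",180,229,.076),"foot",w("top",180,235,.03))
E
```

```text
cast [0.50157367 0.34536111 0.076     ] foot [0.48856753 0.35882632 0.03      ]
```

View pics/crop1.png

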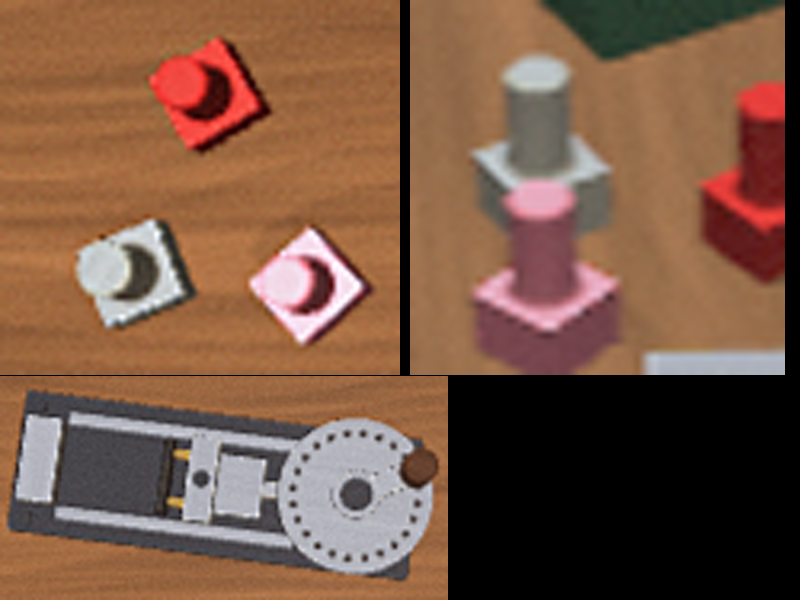

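The crop shows a bare grey square foot with its neck top at top-view pixel (175.8,234.4), so the choice holds. In the vice, the jaw's face edge is at (258,211), the hub at (351,222) and the sleeve top at (371,212).

```bash
python3 - <<'E'
from h import *
T=lambda x,y,z:w("top",240+x/3.2,185+(y-376)/3.2,z)
C=lambda x,y,z:w("top",155+x/5,180+y/5,z)
j=T(58,460,.052);h=T(355,494,.105);s=T(420,462,.162)
print("jaw",j,"hub",h,"sleeve",s, np.linalg.norm(s[:2]-h[:2]))
d=(j-h)[:2];yaw=np.arctan2(d[1],d[0]);print("len",np.hypot(*d),"yaw y-axis deg",np.degrees(yaw))
for a,b in(((27,392),(10,530)),((27,392),(438,435)),((10,530),(407,580))):
    A,B=T(*a,.016),T(*b,.016);e=B-A;print(A,B,np.linalg.norm(e),np.degrees(np.arctan2(e[1],e[0])))
print("neck",C(104,272,.076))
k=[C(*c,.03) for c in((155,220),(193,292),(115,325),(80,262))]
for i in range(4):
    e=k[(i+1)%4]-k[i];print(k[i],np.linalg.norm(e),np.degrees(np.arctan2(e[1],e[0]))%90)
print(w("top",170+0,260,.03)[:2],"pinks neck",C(290,280,.076),w("top",173,268,.076),"red",C(180,85,.076))
o=get_obs();r=Rot.from_quat(o["ee_rot"]);print(r.as_matrix())
p=camera_params("wrist");print(p["mtx"], -p["R"].T@p["t"],p["R"][2])
E
```

```text
jaw [0.54452539 0.14863027 0.052     ] hub [ 0.50684659 -0.09156367  0.105     ] sleeve [ 0.52577637 -0.13823754  0.162     ] 0.050366519213229294
len 0.24313128489508587 yaw y-axis deg 81.0847671072312
[0.60650746 0.17943573 0.016     ] [0.49001546 0.19420139 0.016     ] 0.11742406018750619 172.77613871139363
[0.60650746 0.17943573 0.016     ] [ 0.56123162 -0.16808077  0.016     ] 0.35045344987282145 -97.4229122251063
[0.49001546 0.19420139 0.016     ] [ 0.43979024 -0.13752368  0.016     ] 0.33550572254200456 -98.60954452936186
neck [0.4880378  0.35588719 0.076     ]
[0.51735647 0.34330517 0.03      ] 0.04378629507788665 27.913736016045675
[0.47866456 0.32280698 0.03      ] 0.044095756923506785 21.772267229614684
[0.46230863 0.36375718 0.03      ] 0.03869855975136876 29.306377229093734
[0.49605435 0.38269934 0.03      ] 0.044784828821729 28.4019935861676
[0.42351338 0.38422597] pinks neck [0.48154505 0.26100206 0.076     ] [0.4031599  0.36177947 0.076     ] red [0.58348603 0.31811026 0.076     ]
[[ 9.12761136e-01  4.08493323e-01 -5.59991728e-04]
 [ 4.08493704e-01 -9.12760454e-01  1.11710160e-03]
 [-5.48097584e-05 -1.24840002e-03 -9.99999219e-01]]
[[316.24480548   0.         320.89990306]
 [  0.         316.24480548 192.54187484]
 [  0.           0.           1.        ]] [ 0.3170319  -0.541672    0.37432462] [-0.24517572 -0.10855194 -0.96338224]
```

{"api": "carry_out", "payload": {"commands": [[[1,0,0,0,0,-0.61],[1,0,0,0,0,-0.61],[1,0,0,0,0,-0.61],[1,0,0,0,0,-0.61],[1,0,0,0,0,-0.61],[1,0,0,0,0,-0.61],[1,0,0,0,0,-0.61],[1,0,0,0,0,-0.61],[1,0,0,0,0,-0.61],[1,0,0,0,0,-0.61],[1,0,0,0,0,-0.61],[1,0,0,0,0,-0.61],[1,0,0,0,0,-0.61],[1,0,0,0,0,-0.61],[1,0,0,0,0,-0.61],[1,0,0,0,0,-0.61],[1,0,0,0,0,-0.61],[1,0,0,0,0,-0.61],[1,0,0,0,0,-0.61],[1,0,0,0,0,-0.61]]], "hand": -0.5}}

```text
clock: 1.77
position: [0.6411, 0.0706, 0.2308]
ee_rot: [0.659, 0.752, -0.0, -0.0]
ft_force: [0.7, -0.7, -0.3]
grip_width: 0.753
grasp_force: 0.0
```

```bash
cat >> h.py <<'E'
def goto(tx,ty,tz,yawdeg):
    "remaining shift in tool axes (40mm units) and az turn (6deg units) to reach tool-y yaw"
    o=get_obs();r=Rot.from_quat(o["ee_rot"]);M=r.as_matrix()
    y=np.degrees(np.arctan2(M[1,1],M[0,1]))
    print("pos",o["position"].round(4),"yaw",round(y,2),"shift",(M.T@(np.array([tx,ty,tz])-o["position"])/.04).round(3),"az",round(-((yawdeg-y+90)%180-90)/6,3),"tilt",M[:2,2].round(4),"F",o["ft_force"].round(1))
E
python3 - <<'E'
from h import *
import pickle
p=camera_params("wrist");im=camera("wrist");pickle.dump(p,open("w1.pkl","wb"))
cv2.imwrite("pics/w1.png",im[:,:,::-1])
goto(.488,.355,.15,27)
E
```

```text
pos [0.6391 0.0817 0.2311] yaw 8.37 shift [ 7.299 -2.741  2.069] az -3.105 tilt [-0.0012  0.0054] F [-4.   8.4  1.1]
```

View pics/w1.png

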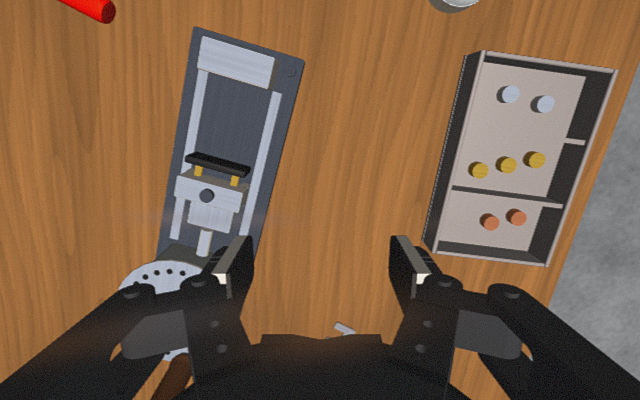

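Seen from above: the jaw's top front edge runs roughly (197,73)–(270,88) and the pad's top front edge (190,153)–(250,171).

```bash
python3 - <<'E'
from h import *
import pickle
p=pickle.load(open("w1.pkl","rb"))
P=[w("",*q,z,p) for q,z in(((197,73),.052),((270,88),.052),((190,153),.051),((250,171),.051),((203,37),.052),((275,52),.052))]
for a in P: print(a.round(4))
for i in(0,2,4):
    e=P[i+1]-P[i];print(np.linalg.norm(e),np.degrees(np.arctan2(e[1],e[0])))
print((P[0]+P[1])/2,(P[2]+P[3])/2)
for y in(.05,.1,.15):print(px("",[.53,y,.016],p))
goto(.488,.355,.15,27)
E
```

```text
[0.5105 0.1522 0.052 ]
[0.581  0.1477 0.052 ]
[0.505  0.0738 0.051 ]
[0.5674 0.0631 0.051 ]
[0.5152 0.1846 0.052 ]
[0.5829 0.1805 0.052 ]
0.0706941267882159 -3.6473671777264514
0.0633265033423511 -9.783408840962021
0.06780725908872334 -3.4822935830776482
[0.54577231 0.14998955 0.052     ] [0.53622903 0.06843996 0.051     ]
[223.40687389 171.71706196]
[225.586036   128.05205157]
[227.93606513  80.96328948]
pos [0.6391 0.0817 0.2311] yaw 8.37 shift [ 7.299 -2.741  2.069] az -3.105 tilt [-0.0012  0.0054] F [-4.   8.4  1.1]
```

{"api": "carry_out", "payload": {"commands": [[[0.81,-0.305,0.1,0,0,0],[0.81,-0.305,0.1,0,0,0],[0.81,-0.305,0.1,0,0,0],[0.81,-0.305,0.1,0,0,0],[0.81,-0.305,0.1,0,0,0],[0.81,-0.305,0.1,0,0,0],[0.81,-0.305,0.1,0,0,0],[0.81,-0.305,0.1,0,0,0],[0.81,-0.305,0.1,0,0,0],[0,0,0,0,0,-0.78],[0,0,0,0,0,-0.78],[0,0,0,0,0,-0.78],[0,0,0,0,0,-0.77],[0,0,0,0,0,0],[0,0,0,0,0,0],[0,0,0,0,0,0]]]}}

```text
clock: 3.15
position: [0.4953, 0.3438, 0.1951]
ee_rot: [0.531, 0.847, -0.0, -0.0]
ft_force: [-0.4, -0.3, -0.2]
grip_width: 0.751
grasp_force: 0.0
```

```bash
python3 - <<'E'
from h import *
import pickle
p=camera_params("wrist");im=camera("wrist");pickle.dump(p,open("w2.pkl","wb"))
cv2.imwrite("pics/w2.png",im[:,:,::-1])
goto(.488,.355,.05,27)
print(px("",[.488,.355,.076],p),px("",[.488,.355,.03],p))
E
```

```text
pos [0.4953 0.3439 0.1952] yaw 25.83 shift [ 0.33  -0.044  3.629] az -0.195 tilt [-0.0001 -0.0002] F [ 1.1 -0.6  0.4]
[318.53403124 172.53964658] [318.89514574 162.89681017]
```

View pics/w2.png

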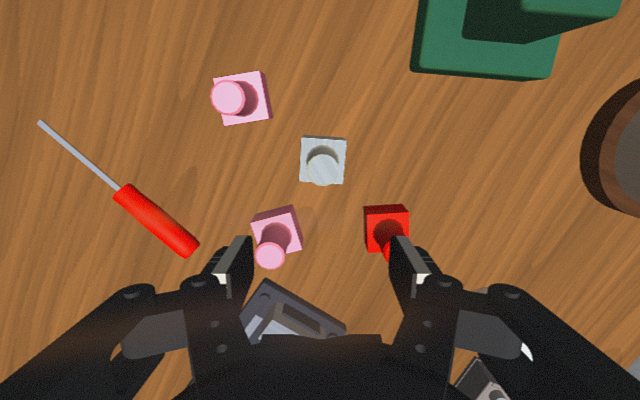

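The casting is clear from close: foot corners (303,135), (346,138), (344,184), (300,181), and neck top centre at about (323,170). The fingers point at the gap between pink and red, so they are low in the view because of perspective.

```bash
python3 - <<'E'
from h import *
import pickle
p=pickle.load(open("w2.pkl","rb"))
im=cv2.imread("pics/w2.png");hsv=cv2.cvtColor(im,cv2.COLOR_BGR2HSV)
m=((hsv[...,1]<45)&(hsv[...,2]>60)).astype(np.uint8);m[:120]=0;m[200:]=0;m[:,:280]=0;m[:,365:]=0
c=max(cv2.findContours(m,0,2)[0],key=cv2.contourArea);print(cv2.minAreaRect(c),cv2.contourArea(c))
P=[w("",*q,.03,p) for q in((303,135),(346,138),(344,184),(300,181))]
for i in range(4):
    e=P[(i+1)%4]-P[i];print(P[i].round(4),np.linalg.norm(e).round(4),np.degrees(np.arctan2(e[1],e[0]))%90)
print(np.mean(P,0),w("",323,170,.076,p))
goto(.486,.356,.04,27)
E
```

```text
((322.3424377441406, 160.5214080810547), (45.41139602661133, 48.904579162597656), 3.5763344764709473) 2006.5
[0.4624 0.3729 0.03  ] 0.0416 21.87048876640904
[0.501  0.3884 0.03  ] 0.0458 24.518627271842533
[0.5201 0.3467 0.03  ] 0.0443 21.809738194138674
[0.4789 0.3302 0.03  ] 0.0458 21.173327693188853
[0.49059216 0.35951281 0.03      ] [0.49045022 0.35861988 0.076     ]
pos [0.4953 0.3439 0.1952] yaw 25.83 shift [ 0.374 -0.078  3.879] az -0.195 tilt [-0.0001 -0.0002] F [ 1.1 -0.6  0.4]
```

{"api": "carry_out", "payload": {"commands": [[[0.39,0.057,0,0,0,0],[0,0,0.2,0,0,0.59],[0,0,0.5,0,0,0],[0,0,0.6,0,0,0],[0,0,0.6,0,0,0],[0,0,0.6,0,0,0],[0,0,0.5,0,0,0],[0,0,0.4,0,0,0],[0,0,0.3,0,0,0],[0,0,0.15,0,0,0],[0,0,0,0,0,0],[0,0,0,0,0,0],[0,0,0,0,0,0]]]}}

```text
clock: 4.28
position: [0.4911, 0.3596, 0.0424]
ee_rot: [0.556, 0.831, 0.001, 0.0]
ft_force: [-0.3, -0.8, 0.2]
grip_width: 0.747
grasp_force: 0.0
```

```bash
python3 - <<'E'
from h import *
goto(.4905,.359,.038,22.3)
E
```

```text
pos [0.4911 0.3596 0.0424] yaw 22.41 shift [-0.009 -0.02   0.11 ] az 0.018 tilt [0.0014 0.0009] F [-0.3 -0.8  0.2]
```

Close on the neck.

{"api": "carry_out", "payload": {"commands": [[[0,0,0.1,0,0,0],[0,0,0,0,0,0],[0,0,0,0,0,0],[0,0,0,0,0,0],[0,0,0,0,0,0],[0,0,0,0,0,0],[0,0,0,0,0,0],[0,0,0,0,0,0],[0,0,0,0,0,0],[0,0,0,0,0,0]]], "hand": 1, "force": 40}}

```text
clock: 5.12
position: [0.4906, 0.3591, 0.0375]
ee_rot: [0.556, 0.831, 0.0, 0.0]
ft_force: [-1.3, -1.5, 4.0]
grip_width: 0.317
grasp_force: 39.5
```

```bash
python3 - <<'E'
from h import *
goto(.4905,.359,.038,22.3)
v=np.radians(82);ax=np.array([np.cos(v),np.sin(v)])
s=np.array([.545,.149])-.022*ax; print("seat",s)
goto(*s,.15,-8)
E
```

```text
pos [0.4906 0.3591 0.0375] yaw 22.43 shift [-0.002 -0.004 -0.013] az 0.021 tilt [ 0.0002 -0.0001] F [-1.3 -1.5  4. ]
seat [0.54193819 0.1272141 ]
pos [0.4906 0.3591 0.0375] yaw 22.43 shift [-5.849 -1.025 -2.813] az 5.071 tilt [ 0.0002 -0.0001] F [-1.3 -1.5  4. ]
```

{"api": "carry_out", "payload": {"commands": [[[0,0,-0.5,0,0,0],[0,0,-0.9,0,0,0],[0,0,-0.9,0,0,0],[0,0,-0.5,0,0,0],[-0.67,-0.13,0,0,0,0],[-0.67,-0.13,0,0,0,0],[-0.67,-0.13,0,0,0,0],[-0.67,-0.13,0,0,0,0],[-0.67,-0.13,0,0,0,0],[-0.67,-0.13,0,0,0,0],[-0.67,-0.13,0,0,0,0],[-0.67,-0.13,0,0,0,0],[-0.67,-0.13,0,0,0,0],[0,0,0,0,0,0.84],[0,0,0,0,0,0.84],[0,0,0,0,0,0.84],[0,0,0,0,0,0.84],[0,0,0,0,0,0.84],[0,0,0,0,0,0.84],[0,0,0,0,0,0]]]}}

```text
clock: 6.78
position: [0.539, 0.1183, 0.1488]
ee_rot: [0.755, 0.656, -0.0, -0.0]
ft_force: [-0.5, -0.3, -2.5]
grip_width: 0.318
grasp_force: 40.0
```

```bash
python3 - <<'E'
from h import *
t=cv2.imread("pics/top0.png");g=cv2.cvtColor(t,cv2.COLOR_BGR2HSV)
m=(g[...,1]<70).astype(np.uint8);m[:180]=0;m[260:]=0;m[:,:236]=0;m[:,385:]=0
c=max(cv2.findContours(m,0,1)[0],key=cv2.contourArea)[:,0]
X=np.array([w("top",*q,.016)[:2] for q in c.astype(float)])
v=np.radians(82);ay=np.array([np.cos(v),np.sin(v)]);ax=np.array([ay[1],-ay[0]])
o=np.array([.545,.149]);a=(X-o)@ax;b=(X-o)@ay
print(a.min(),a.max(),b.min(),b.max())
for s in(1,-1):
    k=(s*a>50/1000)&(b<.02)&(b>-.16)
    for _ in range(3):
        f=np.polyfit(b[k],a[k],1);k&=abs(a-np.polyval(f,b))<.002
    print(s,f,k.sum(),"yaw y",82-np.degrees(np.arctan(f[0])))
p=camera_params("wrist");im=camera("wrist")
import pickle;pickle.dump(p,open("w3.pkl","wb"))
cv2.imwrite("pics/w3.png",im[:,:,::-1])
goto(.542,.127,.15,-8)
E
```

```text
-0.06348438545352669 0.06784328722941718 -0.31082469922789846 0.0412455549007894
1 [0.01079175 0.05737225] 66 yaw y 81.38170225051152
-1 [ 0.01314184 -0.05847225] 67 yaw y 81.24707162862222
pos [0.539  0.1183 0.1489] yaw -7.72 shift [ 0.225  0.045 -0.028] az 0.047 tilt [-0.0006 -0.0002] F [-0.5  0.4 -2.2]
```

View pics/w3.png

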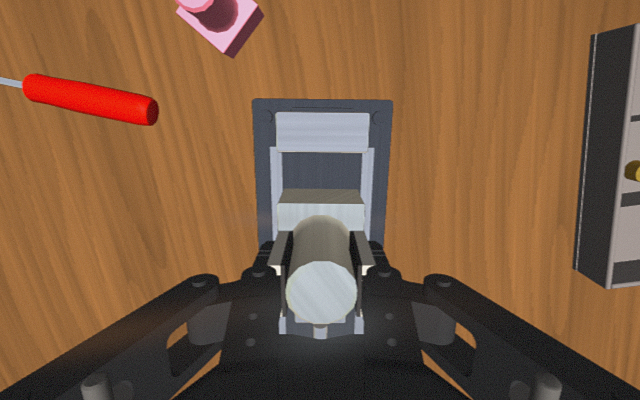

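The view shows the bed, jaw and casting foot nearly parallel: the bed's back edge runs (253,99)–(392,101), the jaw's top front edge is at row ~151, and the carried foot is centred at column ~321.

```bash
python3 - <<'E'
from h import *
import pickle
p=pickle.load(open("w3.pkl","rb"))
a,b=w("",277,150,.052,p),w("",369,152,.052,p);print(a,b,np.degrees(np.arctan2(*(b-a)[[1,0]])),(a+b)/2)
a,b=w("",253,99,.016,p),w("",392,101,.016,p);print(a,b,np.degrees(np.arctan2(*(b-a)[[1,0]])))
im=cv2.imread("pics/w3.png",0).astype(float)
for name,cols,r0,r1 in(("bedback",range(265,382,4),92,108),("jawfront",range(284,365,4),142,160),("jawback",range(284,365,4),105,120),("footfront",range(288,355,4),196,212)):
    q=[]
    for u in cols:
        d=np.abs(np.diff(cv2.GaussianBlur(im,(5,5),0)[r0:r1,u]));q.append(r0+(d*np.arange(len(d))).sum()/d.sum())
    f=np.polyfit(list(cols),q,1);print(name,np.degrees(np.arctan(f[0])),np.polyval(f,322))
v=np.radians(81.4);ay=np.array([np.cos(v),np.sin(v)])
o=get_obs();print("y dist to jaw face minus 22mm:",(np.array([.5455,.1495])-o["position"][:2])@ay-.022, "lat",(np.array([.5455,.1495])-o["position"][:2])@[ay[1],-ay[0]])
E
```

```text
[0.51051186 0.15809717 0.052     ] [0.57968741 0.14682344 0.052     ] -9.256276885275637 [0.54509963 0.15246031 0.052     ]
[0.49244734 0.19881457 0.016     ] [0.60774179 0.18095114 0.016     ] -8.807236089988079
bedback 0.5178773816416046 98.29449035677465
jawfront 0.5637099307136777 151.0039179854846
jawback 0.6135496410285752 111.26361746790815
footfront 0.4323746299266792 202.63543990681595
y dist to jaw face minus 22mm: 0.009782183060521477 lat 0.0017655553910303123
```

{"api": "carry_out", "payload": {"commands": [[[0,0.04,0.2,0,0,0.06],[0,0,0.4,0,0,0],[0,0,0.4,0,0,0],[0,0,0.4,0,0,0],[0,0,0.35,0,0,0],[0,0,0.25,0,0,0],[0,0,0.15,0,0,0],[0,0,0.1,0,0,0],[0,0,0.05,0,0,0],[0,0,0,0,0,0],[0,0,0,0,0,0],[0,0,0,0,0,0]]]}}

```text
clock: 7.83
position: [0.5413, 0.1182, 0.0579]
ee_rot: [0.756, 0.655, 0.0, 0.0]
ft_force: [-0.4, -0.1, -3.4]
grip_width: 0.316
grasp_force: 40.0
```

```bash
python3 - <<'E'
from h import *
goto(.5422,.1275,.0535,-8.4)
E
```

```text
pos [0.5413 0.1182 0.0579] yaw -8.16 shift [ 0.233 -0.011  0.111] az 0.04 tilt [0.0011 0.0001] F [-0.4 -0.1 -3.4]
```

{"api": "carry_out", "payload": {"commands": [[[0,0,0.05,0,0,0.04],[0,0,0.04,0,0,0],[0,0,0,0,0,0],[0,0,0,0,0,0],[0.05,0,0,0,0,0],[0.05,0,0,0,0,0],[0.05,0,0,0,0,0],[0,0,0,0,0,0],[0,0,0,0,0,0]]]}}

```text
clock: 8.58
position: [0.5418, 0.1243, 0.0537]
ee_rot: [0.757, 0.654, 0.0, 0.0]
ft_force: [0.1, -0.2, -2.4]
grip_width: 0.317
grasp_force: 40.1
```

```bash
python3 - <<'E'
from h import *
goto(.5422,.1275,.0535,-8.4)
E
```

```text
pos [0.5418 0.1243 0.0537] yaw -8.39 shift [ 0.081 -0.001  0.006] az 0.002 tilt [0.0001 0.0001] F [ 0.1 -0.2 -2.4]
```

{"api": "carry_out", "payload": {"commands": [[[0.03,0,0.01,0,0,0],[0.03,0,0,0,0,0],[0,0,0,0,0,0],[0,0,0,0,0,0]]]}}

```text
clock: 8.92
position: [0.5423, 0.1265, 0.0534]
ee_rot: [0.757, 0.653, 0.0, 0.0]
ft_force: [-0.1, -0.9, -0.1]
grip_width: 0.317
grasp_force: 40.3
```

{"api": "carry_out", "payload": {"commands": [[[0.03,0,0,0,0,0],[0,0,0,0,0,0],[0,0,0,0,0,0]]]}}

```text
clock: 9.17
position: [0.5425, 0.1275, 0.0534]
ee_rot: [0.757, 0.653, 0.0, 0.0]
ft_force: [-0.7, -1.2, 0.8]
grip_width: 0.316
grasp_force: 40.4
```

{"api": "carry_out", "payload": {"commands": [[[0.02,0,0,0,0,0],[0.02,0,0,0,0,0],[0,0,0,0,0,0],[0,0,0,0,0,0]]]}}

```text
clock: 9.5
position: [0.5427, 0.1292, 0.0534]
ee_rot: [0.757, 0.653, 0.0, 0.0]
ft_force: [-0.3, -3.1, 2.8]
grip_width: 0.318
grasp_force: 40.5
```

{"api": "carry_out", "payload": {"commands": [[[0.02,0,0,0,0,0],[0,0,0,0,0,0],[0,0,0,0,0,0]]]}}

```text
clock: 9.75
position: [0.5428, 0.1299, 0.0534]
ee_rot: [0.757, 0.653, 0.0, 0.0]
ft_force: [-1.1, -3.7, 3.5]
grip_width: 0.318
grasp_force: 40.6
```

{"api": "carry_out", "payload": {"commands": [[[0.02,0,0,0,0,0],[0,0,0,0,0,0],[0,0,0,0,0,0]]]}}

```text
clock: 10.0
position: [0.5428, 0.13, 0.0535]
ee_rot: [0.757, 0.653, -0.0, 0.0]
ft_force: [-1.7, -5.1, 5.9]
grip_width: 0.316
grasp_force: 40.9
```

{"api": "carry_out", "payload": {"commands": [[[0.02,0,0,0,0,0],[0,0,0,0,0,0],[0,0,0,0,0,0]]]}}

```text
clock: 10.25
position: [0.5428, 0.1301, 0.0534]
ee_rot: [0.757, 0.653, -0.001, 0.001]
ft_force: [-2.2, -8.7, 8.2]
grip_width: 0.318
grasp_force: 41.1
```

Contact: the position stalls at y≈0.130 while the force rises. Ease off, open and rise.

{"api": "carry_out", "payload": {"commands": [[[-0.03,0,0,0,0,0],[0,0,0,0,0,0]]]}}

```text
clock: 10.42
position: [0.5428, 0.13, 0.0534]
ee_rot: [0.757, 0.653, -0.0, 0.0]
ft_force: [-0.8, -4.9, 5.1]
grip_width: 0.319
grasp_force: 40.7
```

{"api": "carry_out", "payload": {"commands": [[[0,0,0,0,0,0],[0,0,0,0,0,0],[0,0,0,0,0,0],[0,0,0,0,0,0],[0,0,-0.3,0,0,0],[0,0,-0.6,0,0,0],[0,0,-0.9,0,0,0],[0,0,-0.9,0,0,0],[0,0,-0.6,0,0,0],[-0.5,0,-0.3,0,0,0],[-0.7,0,0,0,0,0],[-0.3,0,0,0,0,0],[0,0,0,0,0,0],[0,0,0,0,0,0]]], "hand": -0.4}}

```text
clock: 11.58
position: [0.534, 0.0709, 0.1981]
ee_rot: [0.757, 0.653, 0.0, 0.0]
ft_force: [-0.4, 0.5, 0.2]
grip_width: 0.706
grasp_force: 0.0
```

```bash
python3 - <<'E'
from h import *
import pickle
p=camera_params("wrist");im=camera("wrist");pickle.dump(p,open("w4.pkl","wb"))
cv2.imwrite("pics/w4.png",im[:,:,::-1])
goto(.525,-.138,.19,-8.4)
E
```

```text
pos [0.5339 0.0718 0.1979] yaw -8.38 shift [-5.223  0.544  0.195] az 0.003 tilt [0.0006 0.0005] F [-0.3  0.9  0.1]
```

View pics/w4.png

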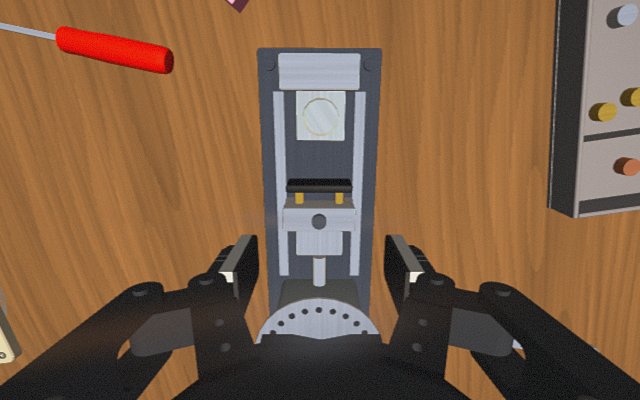

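The casting stands square and touching the fixed jaw (foot rows 91–140, columns 297–345; bed edges at 258/381), and the pad front is at row ~180. Now over the crank.

{"api": "carry_out", "payload": {"commands": [[[-0.4,0.05,-0.2,0,0,0],[-0.8,0.08,-0.2,0,0,0],[-0.8,0.08,-0.2,0,0,0],[-0.8,0.08,-0.2,0,0,0],[-0.8,0.08,-0.2,0,0,0],[-0.8,0.08,-0.1,0,0,0],[-0.6,0.08,0,0,0,0],[-0.2,0,0,0,0,0],[0,0,0,0,0,0],[0,0,0,0,0,0],[0,0,0,0,0,0]]]}}

```text
clock: 12.55
position: [0.5249, -0.1353, 0.2413]
ee_rot: [0.756, 0.655, 0.0, -0.0]
ft_force: [0.8, 0.4, -0.4]
grip_width: 0.705
grasp_force: 0.0
```

```bash
python3 - <<'E'
from h import *
import pickle
p=pickle.load(open("w4.pkl","rb"))
f=w("",321,140,.046,p);d=w("",320,180,.051,p);v=np.radians(81.6)
print("foot front",f,"pad",d,"gap",(f-d)[:2]@[np.cos(v),np.sin(v)])
p=camera_params("wrist");im=camera("wrist");pickle.dump(p,open("w5.pkl","wb"))
cv2.imwrite("pics/w5.png",im[:,:,::-1])
goto(.525,-.138,.19,-8.4)
E
```

```text
foot front [0.53936855 0.10753903 0.046     ] pad [0.53300312 0.07114552 0.051     ] gap 0.036932975654090344
pos [ 0.5249 -0.1355  0.2413] yaw -8.23 shift [-0.063  0.012  1.283] az 0.029 tilt [0.0001 0.0006] F [-0.4 -0.   0.1]
```

View pics/w5.png

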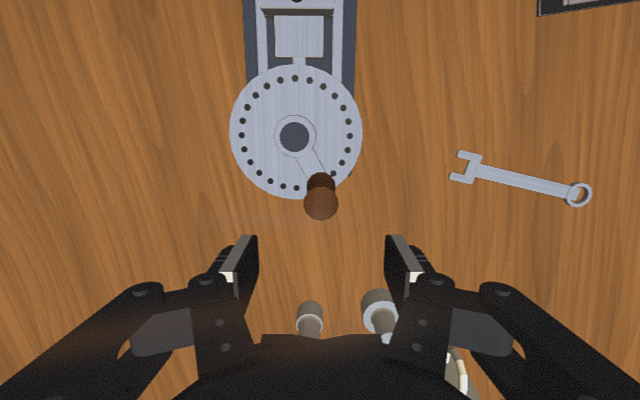

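Hub cap at (295,136), dial centred at about (296,131), sleeve top at (321,204) and its lower end at about (320,183).

```bash
python3 - <<'E'
from h import *
import pickle
p=pickle.load(open("w5.pkl","rb"))
h=w("",295,136,.105,p);s=w("",321,204,.162,p);d=w("",296,131.5,.088,p);b=w("",320,184,.105,p)
print("hub",h,"dial",d,"sleeve",s,"low",b)
for c in(h,d):
    e=s-c;print(np.hypot(*e[:2]),np.degrees(np.arctan2(e[1],e[0])))
goto(s[0],s[1],.125,-8.4)
E
```

```text
hub [ 0.50823086 -0.09011524  0.105     ] dial [ 0.5082297 -0.0875671  0.088    ] sleeve [ 0.52443053 -0.13727689  0.162     ] low [ 0.52368555 -0.13608456  0.105     ]
0.04986632678693483 -71.0427883347178
0.05228317164853814 -71.94878288400281
pos [ 0.5249 -0.1355  0.2413] yaw -8.23 shift [-0.048 -0.004  2.908] az 0.029 tilt [0.0001 0.0006] F [-0.4 -0.   0.1]
```

{"api": "carry_out", "payload": {"commands": [[[-0.045,0,0.2,0,0,0],[0,0,0.5,0,0,0],[0,0,0.6,0,0,0],[0,0,0.6,0,0,0],[0,0,0.6,0,0,0],[0,0,0.35,0,0,0],[0,0,0.18,0,0,0],[0,0,0,0,0,0],[0,0,0,0,0,0]]]}}

```text
clock: 13.35
position: [0.5244, -0.1392, 0.1204]
ee_rot: [0.757, 0.654, 0.0, 0.0]
ft_force: [-0.1, 0.5, 0.8]
grip_width: 0.699
grasp_force: 0.0
```

{"api": "carry_out", "payload": {"commands": [[[0,0,0,0,0,0],[0,0,0,0,0,0],[0,0,0,0,0,0],[0,0,0,0,0,0],[0,0,0,0,0,0],[0,0,0,0,0,0],[0,0,0,0,0,0],[0,0,0,0,0,0],[0,0,0,0,0,0]]], "hand": 1, "force": 60}}

```text
clock: 14.1
position: [0.5245, -0.1398, 0.1209]
ee_rot: [0.757, 0.653, 0.0, 0.0]
ft_force: [-1.8, 0.6, 7.2]
grip_width: 0.262
grasp_force: 58.4
```

```bash
python3 - <<'E'
from h import *
goto(.5243,-.137,.12,-8.4)
E
```

```text
pos [ 0.5245 -0.1398  0.1209] yaw -8.42 shift [ 0.07  -0.014  0.022] az -0.004 tilt [ 0.0008 -0.0005] F [-1.8  0.6  7.2]
```

{"api": "carry_out", "payload": {"commands": [[[0,0,-0.06,0,0,0],[0,0,-0.08,0,0,0],[0,0,-0.08,0,0,0],[0,0,0,0,0,0],[0,0,0,0,0,0],[0,0,0,0,0,0]]]}}

```text
clock: 14.6
position: [0.5242, -0.1396, 0.1288]
ee_rot: [0.757, 0.653, 0.0, 0.0]
ft_force: [1.4, -0.5, -4.0]
grip_width: 0.263
grasp_force: 58.9
```

```bash
cat >> h.py <<'E'
def rows(th0,th1,n,phi0=-71.5,R=.05):
    M=Rot.from_quat(get_obs()["ee_rot"]).as_matrix()
    th=np.linspace(th0,th1,n+1);a=np.radians(phi0)-th
    P=np.stack([R*np.cos(a),R*np.sin(a),0*a],1)@M/.04
    P[:,2]=0
    print("[["+", ".join("[%.2f, %.2f, 0, 0, 0, 0]"%(x,y) for x,y,_ in np.diff(P.round(2),axis=0))+"]]")
E
python3 - <<'E'
from h import *
goto(.5243,-.137,.13,-8.4)
print(get_obs()["grip_width"],get_obs()["grasp_force"])
rows(0,.8,8);rows(.8,2.6,18)
E
```

```text
pos [ 0.5242 -0.1396  0.1288] yaw -8.4 shift [ 0.064 -0.008 -0.031] az -0.001 tilt [0.0001 0.    ] F [ 1.4 -0.5 -4. ]
0.26331772607938797 58.9103901386261
[[[-0.06, -0.12, 0, 0, 0, 0], [-0.03, -0.12, 0, 0, 0, 0], [-0.03, -0.12, 0, 0, 0, 0], [-0.02, -0.12, 0, 0, 0, 0], [0.00, -0.13, 0, 0, 0, 0], [0.01, -0.12, 0, 0, 0, 0], [0.02, -0.13, 0, 0, 0, 0], [0.04, -0.12, 0, 0, 0, 0]]]
[[[0.04, -0.11, 0, 0, 0, 0], [0.06, -0.11, 0, 0, 0, 0], [0.07, -0.11, 0, 0, 0, 0], [0.08, -0.09, 0, 0, 0, 0], [0.09, -0.09, 0, 0, 0, 0], [0.09, -0.08, 0, 0, 0, 0], [0.11, -0.07, 0, 0, 0, 0], [0.11, -0.06, 0, 0, 0, 0], [0.11, -0.05, 0, 0, 0, 0], [0.12, -0.03, 0, 0, 0, 0], [0.13, -0.03, 0, 0, 0, 0], [0.12, -0.01, 0, 0, 0, 0], [0.12, 0.00, 0, 0, 0, 0], [0.13, 0.02, 0, 0, 0, 0], [0.12, 0.02, 0, 0, 0, 0], [0.12, 0.04, 0, 0, 0, 0], [0.11, 0.05, 0, 0, 0, 0], [0.11, 0.06, 0, 0, 0, 0]]]
```

{"api": "carry_out", "payload": {"commands": [[[-0.06,-0.12,0,0,0,0],[-0.03,-0.12,0,0,0,0],[-0.03,-0.12,0,0,0,0],[-0.02,-0.12,0,0,0,0],[0,-0.13,0,0,0,0],[0.01,-0.12,0,0,0,0],[0.02,-0.13,0,0,0,0],[0.04,-0.12,0,0,0,0]]]}}

```text
clock: 15.27
position: [0.4857, -0.1373, 0.1293]
ee_rot: [0.757, 0.653, 0.001, 0.001]
ft_force: [5.4, -3.5, -4.9]
grip_width: 0.264
grasp_force: 59.1
```

```bash
python3 - <<'E'
from h import *
goto(.5243,-.137,.13,-8.4)
E
```

```text
pos [ 0.4857 -0.1373  0.1293] yaw -8.43 shift [ 0.149  0.954 -0.015] az -0.005 tilt [ 0.0024 -0.001 ] F [ 5.4 -3.5 -4.9]
```

{"api": "carry_out", "payload": {"commands": [[[0.04,-0.11,0,0,0,0],[0.06,-0.11,0,0,0,0],[0.07,-0.11,0,0,0,0],[0.08,-0.09,0,0,0,0],[0.09,-0.09,0,0,0,0],[0.09,-0.08,0,0,0,0],[0.11,-0.07,0,0,0,0],[0.11,-0.06,0,0,0,0],[0.11,-0.05,0,0,0,0],[0.12,-0.03,0,0,0,0],[0.13,-0.03,0,0,0,0],[0.12,-0.01,0,0,0,0],[0.12,0,0,0,0,0],[0.13,0.02,0,0,0,0],[0.12,0.02,0,0,0,0],[0.12,0.04,0,0,0,0],[0.11,0.05,0,0,0,0],[0.11,0.06,0,0,0,0]]]}}

```text
clock: 16.77
position: [0.4686, -0.0613, 0.1282]
ee_rot: [0.757, 0.653, -0.002, -0.0]
ft_force: [-3.4, -3.6, -3.9]
grip_width: 0.263
grasp_force: 59.4
```

```bash
python3 - <<'E'
from h import *
goto(.5243,-.137,.13,-8.4)
p=get_obs()["position"]
a=np.radians(-71.5-np.degrees(2.6));print("exp",.5243-.0159+.05*np.cos(a),-.1397+.0474+.05*np.sin(a))
rows(2.6,3.6,10)
E
```

```text
pos [ 0.4686 -0.0613  0.1282] yaw -8.48 shift [-1.666  1.657 -0.046] az -0.013 tilt [-0.0032 -0.0016] F [-3.4 -3.6 -3.9]
exp 0.4703621531672668 -0.05984815554811198
[[[0.10, 0.07, 0, 0, 0, 0], [0.10, 0.08, 0, 0, 0, 0], [0.09, 0.09, 0, 0, 0, 0], [0.07, 0.10, 0, 0, 0, 0], [0.07, 0.11, 0, 0, 0, 0], [0.06, 0.11, 0, 0, 0, 0], [0.04, 0.12, 0, 0, 0, 0], [0.03, 0.12, 0, 0, 0, 0], [0.02, 0.12, 0, 0, 0, 0], [0.01, 0.12, 0, 0, 0, 0]]]
```

{"api": "carry_out", "payload": {"commands": [[[0.1,0.07,0,0,0,0],[0.1,0.08,0,0,0,0],[0.09,0.09,0,0,0,0],[0.07,0.1,0,0,0,0],[0.07,0.11,0,0,0,0],[0.06,0.11,0,0,0,0],[0.04,0.12,0,0,0,0],[0,0,0,0,0,0],[0,0,0,0,0,0]]]}}

```text
clock: 17.52
position: [0.499, -0.0433, 0.1282]
ee_rot: [0.757, 0.653, -0.001, -0.001]
ft_force: [-4.0, -1.3, -4.0]
grip_width: 0.265
grasp_force: 59.5
```

```bash
python3 - <<'E'
from h import *
goto(.5243,-.137,.13,-8.4)
t=camera("top")[:,:,::-1];s=camera("side")[:,:,::-1]
o=np.zeros((600,800,3),np.uint8)
o[:280]=cv2.resize(t[190:246,235:395],(800,280),interpolation=cv2.INTER_CUBIC)
o[290:600,:620]=cv2.resize(s[160:222,260:384],(620,310),interpolation=cv2.INTER_CUBIC)
cv2.imwrite("pics/c2.png",o)
rows(3.3,4.3,10)
E
```

```text
pos [ 0.499  -0.0433  0.1282] yaw -8.42 shift [-2.224  0.968 -0.045] az -0.004 tilt [-0.0023 -0.0001] F [-4.  -1.3 -4. ]
[[[0.03, 0.12, 0, 0, 0, 0], [0.02, 0.12, 0, 0, 0, 0], [0.01, 0.13, 0, 0, 0, 0], [0.00, 0.12, 0, 0, 0, 0], [-0.02, 0.12, 0, 0, 0, 0], [-0.03, 0.13, 0, 0, 0, 0], [-0.04, 0.11, 0, 0, 0, 0], [-0.06, 0.12, 0, 0, 0, 0], [-0.06, 0.10, 0, 0, 0, 0], [-0.07, 0.10, 0, 0, 0, 0]]]
```

View pics/c2.png

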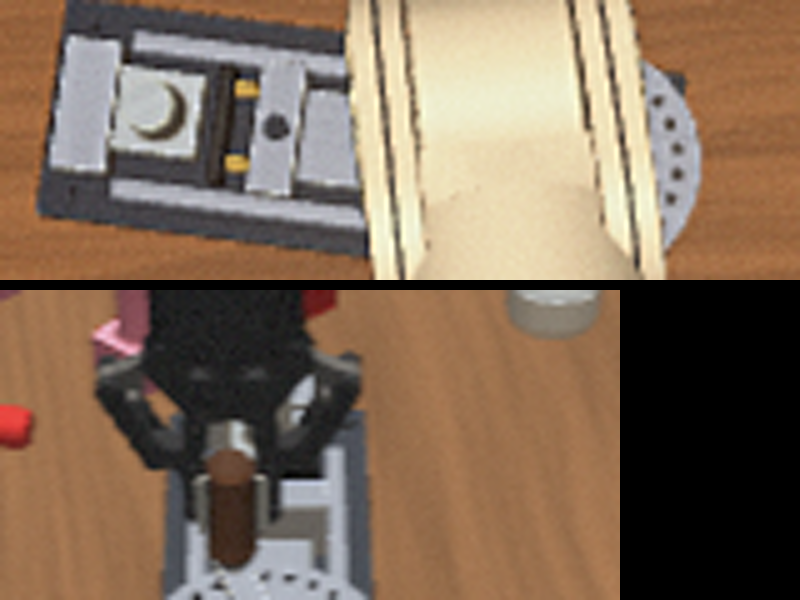

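The pad front stands about 4–5 mm from the foot, which agrees with the estimate from the winding angle. Continue in small steps, watching the force.

{"api": "carry_out", "payload": {"commands": [[[0.02,0.06,0,0,0,0],[0.01,0.06,0,0,0,0],[0.01,0.06,0,0,0,0],[0.01,0.06,0,0,0,0]]]}}

```text
clock: 17.95
position: [0.5088, -0.0426, 0.1285]
ee_rot: [0.757, 0.653, -0.001, -0.001]
ft_force: [-5.1, -0.5, -4.9]
grip_width: 0.267
grasp_force: 59.6
```

{"api": "carry_out", "payload": {"commands": [[[0.01,0.06,0,0,0,0],[0,0.07,0,0,0,0]]]}}

```text
clock: 18.12
position: [0.514, -0.043, 0.1285]
ee_rot: [0.757, 0.653, -0.001, -0.001]
ft_force: [-5.1, -0.8, -4.1]
grip_width: 0.263
grasp_force: 59.6
```

{"api": "carry_out", "payload": {"commands": [[[0,0.06,0,0,0,0],[0,0.06,0,0,0,0]]]}}

```text
clock: 18.28
position: [0.5188, -0.0437, 0.1285]
ee_rot: [0.757, 0.653, -0.001, -0.001]
ft_force: [-5.5, -0.6, -3.8]
grip_width: 0.263
grasp_force: 59.6
```

{"api": "carry_out", "payload": {"commands": [[[-0.01,0.06,0,0,0,0],[-0.01,0.06,0,0,0,0]]]}}

```text
clock: 18.45
position: [0.5234, -0.0451, 0.1285]
ee_rot: [0.757, 0.653, -0.001, -0.001]
ft_force: [-6.1, -0.1, -3.9]
grip_width: 0.267
grasp_force: 59.6
```

{"api": "carry_out", "payload": {"commands": [[[-0.01,0.06,0,0,0,0],[-0.02,0.06,0,0,0,0]]]}}

```text
clock: 18.62
position: [0.5279, -0.0469, 0.1285]
ee_rot: [0.757, 0.653, -0.001, -0.001]
ft_force: [-5.5, 1.4, -2.7]
grip_width: 0.26
grasp_force: 59.6
```

{"api": "carry_out", "payload": {"commands": [[[-0.02,0.06,0,0,0,0],[-0.02,0.05,0,0,0,0]]]}}

```text
clock: 18.78
position: [0.5321, -0.0489, 0.1285]
ee_rot: [0.757, 0.653, -0.001, -0.001]
ft_force: [-5.5, 1.5, -4.4]
grip_width: 0.268
grasp_force: 59.6
```

```bash
python3 - <<'E'
from h import *
o=get_obs();d=o["position"][:2]-[.5084,-.0923];a=np.arctan2(d[1],d[0]);print("R",np.hypot(*d),"theta",(np.radians(-71.5)-a)%(2*np.pi),"Ft",-o["ft_force"][:2]@[np.sin(a),-np.cos(a)])
rows(4.0,5,20)
E
```

```text
R 0.049428235070844026 theta 3.965279776014429 Ft 5.528867948191538
[[[-0.03, 0.06, 0, 0, 0, 0], [-0.03, 0.06, 0, 0, 0, 0], [-0.03, 0.05, 0, 0, 0, 0], [-0.03, 0.05, 0, 0, 0, 0], [-0.04, 0.06, 0, 0, 0, 0], [-0.04, 0.04, 0, 0, 0, 0], [-0.04, 0.05, 0, 0, 0, 0], [-0.04, 0.05, 0, 0, 0, 0], [-0.04, 0.04, 0, 0, 0, 0], [-0.05, 0.04, 0, 0, 0, 0], [-0.05, 0.04, 0, 0, 0, 0], [-0.05, 0.03, 0, 0, 0, 0], [-0.06, 0.04, 0, 0, 0, 0], [-0.05, 0.03, 0, 0, 0, 0], [-0.06, 0.03, 0, 0, 0, 0], [-0.05, 0.02, 0, 0, 0, 0], [-0.06, 0.02, 0, 0, 0, 0], [-0.06, 0.02, 0, 0, 0, 0], [-0.06, 0.02, 0, 0, 0, 0], [-0.06, 0.01, 0, 0, 0, 0]]]
```

{"api": "carry_out", "payload": {"commands": [[[-0.03,0.06,0,0,0,0],[-0.03,0.06,0,0,0,0]]]}}

```text
clock: 18.95
position: [0.5365, -0.0518, 0.1285]
ee_rot: [0.757, 0.653, -0.001, -0.001]
ft_force: [-4.7, 1.2, -3.9]
grip_width: 0.268
grasp_force: 59.6
```

```bash
cat >> h.py <<'E'
def st():
    F=[]
    o=get_obs();d=o["position"][:2]-[.5084,-.0923];a=np.arctan2(d[1],d[0]);print("R",np.hypot(*d),"theta",(np.radians(-71.5)-a)%(2*np.pi),"Ft",-o["ft_force"][:2]@[np.sin(a),-np.cos(a)],"Fr",o["ft_force"][:2]@[np.cos(a),np.sin(a)],"z",o["position"][2])
def prof():
    im=cv2.cvtColor(camera("top"),cv2.COLOR_RGB2GRAY);v=np.radians(81.6);ay=np.array([np.cos(v),np.sin(v)]);axx=np.array([ay[1],-ay[0]])
    f=np.array([.546,.1518])
    for off in(-.018,.018):
        s=np.arange(-.07,-.03,.0015)
        q=np.array([px("top",[*(f+off*axx+k*ay),.048]) for k in s],np.float32)
        print(off,list(zip((s*1000).round(1).tolist(),cv2.remap(im,q[:,0].copy(),q[:,1].copy(),1).ravel().tolist())))
E
python3 - <<'E'
from h import *
st();prof()
E
```

```text
R 0.04930499424988358 theta 4.071484039437809 Ft 4.507170081270232 Fr -1.6857289891996006 z 0.1284860055263078
-0.018 [(-70.0, 176), (-68.5, 171), (-67.0, 126), (-65.5, 90), (-64.0, 95), (-62.5, 97), (-61.0, 93), (-59.5, 89), (-58.0, 84), (-56.5, 72), (-55.0, 61), (-53.5, 39), (-52.0, 35), (-50.5, 47), (-49.0, 61), (-47.5, 76), (-46.0, 120), (-44.5, 169), (-43.0, 190), (-41.5, 204), (-40.0, 200), (-38.5, 198), (-37.0, 198), (-35.5, 198), (-34.0, 198), (-32.5, 197), (-31.0, 195)]
0.018 [(-70.0, 172), (-68.5, 162), (-67.0, 134), (-65.5, 132), (-64.0, 152), (-62.5, 159), (-61.0, 161), (-59.5, 161), (-58.0, 160), (-56.5, 154), (-55.0, 119), (-53.5, 50), (-52.0, 39), (-50.5, 56), (-49.0, 63), (-47.5, 76), (-46.0, 130), (-44.5, 176), (-43.0, 200), (-41.5, 207), (-40.0, 201), (-38.5, 198), (-37.0, 196), (-35.5, 197), (-34.0, 199), (-32.5, 200), (-31.0, 200)]
```

{"api": "carry_out", "payload": {"commands": [[[-0.03,0.05,0,0,0,0],[-0.03,0.05,0,0,0,0]]]}}

```text
clock: 19.17
position: [0.5399, -0.0544, 0.1284]
ee_rot: [0.757, 0.654, -0.001, -0.001]
ft_force: [-6.8, 2.3, -4.2]
grip_width: 0.266
grasp_force: 59.6
```

```bash
python3 -c "
from h import *
st()"
```

```text
R 0.0492925357756887 theta 4.157394579835195 Ft 6.719809864722983 Fr -2.5351840016425062 z 0.12841366129969772
```

{"api": "carry_out", "payload": {"commands": [[[-0.04,0.06,0,0,0,0],[-0.04,0.04,0,0,0,0]]]}}

```text
clock: 19.33
position: [0.5434, -0.0578, 0.1283]
ee_rot: [0.757, 0.654, -0.001, -0.001]
ft_force: [-6.4, 3.9, -4.1]
grip_width: 0.268
grasp_force: 59.6
```

```bash
python3 -c "
from h import *
st();prof()"
```

```text
R 0.049120308620697134 theta 4.257375239388146 Ft 7.247567215374903 Fr -1.8201556405493013 z 0.12834661572181638
-0.018 [(-70.0, 177), (-68.5, 180), (-67.0, 175), (-65.5, 159), (-64.0, 113), (-62.5, 88), (-61.0, 91), (-59.5, 90), (-58.0, 85), (-56.5, 71), (-55.0, 57), (-53.5, 38), (-52.0, 35), (-50.5, 52), (-49.0, 57), (-47.5, 55), (-46.0, 82), (-44.5, 117), (-43.0, 172), (-41.5, 209), (-40.0, 204), (-38.5, 201), (-37.0, 198), (-35.5, 198), (-34.0, 199), (-32.5, 198), (-31.0, 196)]
0.018 [(-70.0, 177), (-68.5, 183), (-67.0, 188), (-65.5, 178), (-64.0, 156), (-62.5, 154), (-61.0, 159), (-59.5, 160), (-58.0, 159), (-56.5, 152), (-55.0, 120), (-53.5, 57), (-52.0, 46), (-50.5, 59), (-49.0, 55), (-47.5, 52), (-46.0, 83), (-44.5, 125), (-43.0, 188), (-41.5, 213), (-40.0, 206), (-38.5, 201), (-37.0, 197), (-35.5, 197), (-34.0, 198), (-32.5, 201), (-31.0, 201)]
```

Contact began at about θ≈4.1 (the force stepped up by ~2 N). Half-way is about 0.6 rad further.

{"api": "carry_out", "payload": {"commands": [[[-0.04,0.05,0,0,0,0],[-0.04,0.05,0,0,0,0],[-0.04,0.04,0,0,0,0],[-0.05,0.04,0,0,0,0],[-0.05,0.04,0,0,0,0],[-0.05,0.03,0,0,0,0]]]}}

```text
clock: 19.88
position: [0.5518, -0.0693, 0.1284]
ee_rot: [0.757, 0.654, -0.0, -0.002]
ft_force: [-6.4, 4.8, -3.9]
grip_width: 0.268
grasp_force: 59.6
```

```bash
python3 -c "
from h import *
st();prof();st()"
```

```text
R 0.04912789901215436 theta 4.5479725113251295 Ft 7.254890138664728 Fr -3.4326659557134804 z 0.12839074955359311
-0.018 [(-70.0, 171), (-68.5, 172), (-67.0, 175), (-65.5, 177), (-64.0, 168), (-62.5, 143), (-61.0, 97), (-59.5, 82), (-58.0, 83), (-56.5, 71), (-55.0, 59), (-53.5, 38), (-52.0, 35), (-50.5, 50), (-49.0, 56), (-47.5, 56), (-46.0, 84), (-44.5, 119), (-43.0, 173), (-41.5, 208), (-40.0, 200), (-38.5, 196), (-37.0, 196), (-35.5, 196), (-34.0, 195), (-32.5, 196), (-31.0, 196)]
0.018 [(-70.0, 169), (-68.5, 172), (-67.0, 181), (-65.5, 190), (-64.0, 198), (-62.5, 178), (-61.0, 148), (-59.5, 152), (-58.0, 155), (-56.5, 152), (-55.0, 121), (-53.5, 56), (-52.0, 42), (-50.5, 55), (-49.0, 51), (-47.5, 50), (-46.0, 85), (-44.5, 128), (-43.0, 188), (-41.5, 210), (-40.0, 202), (-38.5, 199), (-37.0, 197), (-35.5, 197), (-34.0, 197), (-32.5, 200), (-31.0, 200)]
R 0.049140163167973434 theta 4.558760589850266 Ft 7.147733919773469 Fr -3.1996761957684003 z 0.12845558809794613
```

{"api": "carry_out", "payload": {"commands": [[[-0.06,0.04,0,0,0,0],[-0.05,0.03,0,0,0,0],[-0.02,0.01,0,0,0,0],[0,0,0,0,0,0],[0,0,0,0,0,0]]]}}

```text
clock: 20.35
position: [0.5544, -0.0749, 0.1285]
ee_rot: [0.757, 0.654, -0.0, -0.001]
ft_force: [-5.8, 5.0, -4.6]
grip_width: 0.263
grasp_force: 59.6
```

```bash
python3 -c "
from h import *
st();prof()"
```

```text
R 0.04919244751167543 theta 4.673299276472723 Ft 6.759675838230972 Fr -3.6535869722324006 z 0.12847770057531394
-0.018 [(-70.0, 172), (-68.5, 171), (-67.0, 175), (-65.5, 177), (-64.0, 172), (-62.5, 149), (-61.0, 102), (-59.5, 85), (-58.0, 82), (-56.5, 71), (-55.0, 59), (-53.5, 37), (-52.0, 31), (-50.5, 45), (-49.0, 53), (-47.5, 57), (-46.0, 80), (-44.5, 110), (-43.0, 170), (-41.5, 209), (-40.0, 203), (-38.5, 200), (-37.0, 199), (-35.5, 197), (-34.0, 195), (-32.5, 196), (-31.0, 196)]
0.018 [(-70.0, 168), (-68.5, 169), (-67.0, 175), (-65.5, 176), (-64.0, 172), (-62.5, 160), (-61.0, 144), (-59.5, 151), (-58.0, 155), (-56.5, 153), (-55.0, 121), (-53.5, 58), (-52.0, 45), (-50.5, 58), (-49.0, 53), (-47.5, 51), (-46.0, 83), (-44.5, 125), (-43.0, 188), (-41.5, 211), (-40.0, 201), (-38.5, 199), (-37.0, 198), (-35.5, 196), (-34.0, 195), (-32.5, 200), (-31.0, 201)]
```

{"api": "carry_out", "payload": {"commands": [[[0.02,-0.015,0,0,0,0],[0,0,0,0,0,0]]]}}

```text
clock: 20.57
position: [0.5543, -0.0747, 0.1287]
ee_rot: [0.757, 0.654, 0.0, -0.001]
ft_force: [-3.7, 3.6, -5.1]
grip_width: 0.265
grasp_force: 59.6
```

{"api": "carry_out", "payload": {"commands": [[[0,0,0,0,0,0],[0,0,0,0,0,0],[0,0,0,0,0,0],[0,0,0,0,0,0],[0,0,0,0,0,0],[0,0,0,0,0,0],[0,0,-0.2,0,0,0],[0,0,-0.5,0,0,0],[0,0,-0.8,0,0,0],[0,0,-0.8,0,0,0],[0,0,-0.6,0,0,0],[-0.6,0,-0.3,0,0,0],[-0.8,0,0,0,0,0],[-0.8,0,0,0,0,0],[-0.5,0,0,0,0,0],[0,0,0,0,0,0],[0,0,0,0,0,0]]], "hand": -0.5}}

```text
clock: 21.98
position: [0.5388, -0.1839, 0.2574]
ee_rot: [0.758, 0.652, 0.0, 0.0]
ft_force: [0.3, 0.7, -0.2]
grip_width: 0.747
grasp_force: 0.0
```

```bash
python3 - <<'E'
from h import *
prof()
o=np.zeros((600,800,3),np.uint8)
im=camera("wrist")[:,:,::-1];t=camera("top")[:,:,::-1]
o[:300,:480]=cv2.resize(im,(480,300))
o[310:590]=cv2.resize(t[190:246,235:395],(800,280),interpolation=cv2.INTER_CUBIC)
cv2.imwrite("pics/end.png",o);print(get_obs()["position"],get_obs()["ft_force"])
E
```

```text
-0.018 [(-70.0, 167), (-68.5, 167), (-67.0, 170), (-65.5, 173), (-64.0, 169), (-62.5, 148), (-61.0, 102), (-59.5, 86), (-58.0, 84), (-56.5, 70), (-55.0, 56), (-53.5, 33), (-52.0, 29), (-50.5, 48), (-49.0, 54), (-47.5, 52), (-46.0, 78), (-44.5, 112), (-43.0, 168), (-41.5, 205), (-40.0, 200), (-38.5, 197), (-37.0, 196), (-35.5, 194), (-34.0, 192), (-32.5, 193), (-31.0, 193)]
0.018 [(-70.0, 166), (-68.5, 166), (-67.0, 172), (-65.5, 174), (-64.0, 172), (-62.5, 160), (-61.0, 145), (-59.5, 149), (-58.0, 152), (-56.5, 151), (-55.0, 120), (-53.5, 55), (-52.0, 43), (-50.5, 58), (-49.0, 53), (-47.5, 50), (-46.0, 82), (-44.5, 124), (-43.0, 184), (-41.5, 206), (-40.0, 198), (-38.5, 197), (-37.0, 197), (-35.5, 196), (-34.0, 195), (-32.5, 197), (-31.0, 197)]
[ 0.53942719 -0.18127174  0.25727566] [ 0.42616866 -0.16755926 -0.07721238]
```

View pics/end.png

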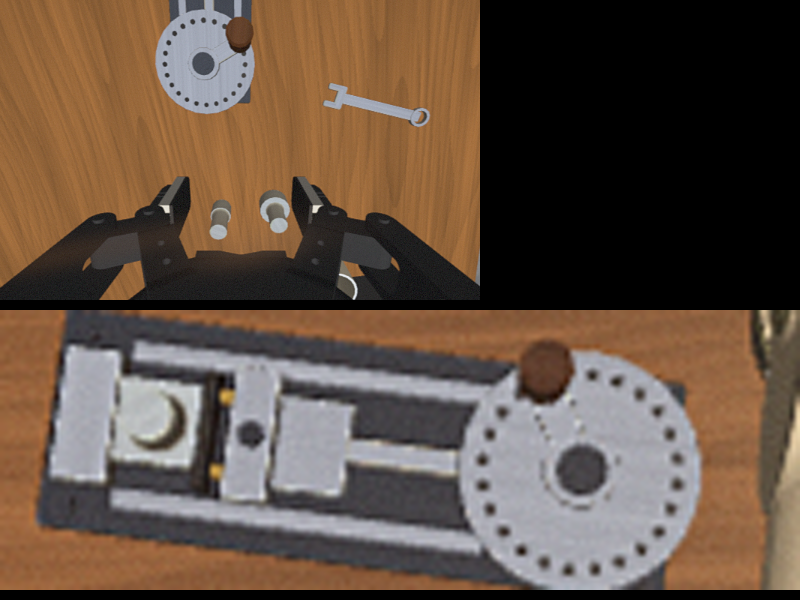

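The casting is pinched between pad and fixed jaw, the gold pins are still partly showing (pad not bottomed), the sleeve is down and released, and nothing else has moved.

```bash
python3 -c "
from workcell import *
print(hand_in())"
```

```text
the job is handed in; nothing more can be done
None
```

The square casting stands square against the middle of the fixed jaw and is clamped with the sprung pad pressed in about half-way (roughly 5.5–6 of its 12 mm, estimated from crank angle, force and images). The sleeve is dropped and the crank left alone. I saw no bystander moved, and the job is handed in at about 22 s.

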